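# Clear the spring scale and hold its pan down at the red band

### The job

Check the kitchen spring scale: lift the flowered mug off its pan and set it down upright in the middle of the round cork coaster, without dropping it. Then press the empty pan down with the shut fingers until the dial's pointer stands in the red band, without ever pushing on towards the stop, and finish while still holding the pan down there. Leave the spice jar, the salt pot and the lemon on the board where they are.

Things in the scene. Friction and masses are not known exactly. Their poses are not given: they have to be found in the camera images.
- mug_center (a point): Centre of the body of a cream flowered mug, on its axis, 47 mm above its underside (body 82 mm across, 94 high, about 0.26 kg). It starts on the scale's pan. z up; handle along -y: an upright loop whose outer bar, 12 mm wide across x, lies 60 to 79 mm from the axis, 29 to 88 mm above the underside; nearer in the handle is 28 mm wide. The bar can be pinched across x from above.
- pan_center (a point): Centre of the floor of the scale's round steel pan (floor 57 mm in radius; flared lip 67 mm in radius, 6 mm above the floor). It moves with the pan: 135 mm above the worktop (120 mm above the board) when the pan is empty and at rest. z up.
- scale_pan (a joint): How far the sprung pan is pressed down, in m: 0 empty and at rest, 0.030 at the stop. It starts to move at about 0.5 N, then 0.5 N per mm: about 8.5 N at 16 mm; let go, it rises again. The mug alone presses it down 3 to 5 mm. The pointer is in the red band from 0.013 to 0.019 (middle 0.016); do not go beyond 0.025.
- dial (a point): Centre of the white dial, 72 mm across, on the sloped front of the scale (green body 180 mm deep, 145 wide, 70 high, fixed). It faces the robot and up, in front of and below the pan. The black pointer turns clockwise 0.18 rad per mm of pan travel, from near the bottom (lower left) at rest over the top to lower right at the stop; the red band is centred on 12 o'clock.
- coaster_top (a point): Centre of the top of the round cork coaster, 104 mm across, 6 mm thick, fixed on the board to the left or right of the scale. The board is a flat wooden hob cover, its top 15 mm above the worktop, on which everything here stands. Wall cabinets hang farther back: over the worktop left of the board from 0.47 m up and 0.62 m ahead, over the board from 0.63 m up; keep the wrist clear of them.
- spice_jar: Bystander: glass spice jar with a black cap, 45 mm across, 105 mm high; origin at the centre of its underside.
- salt_pot: Bystander: speckled pale green round pot with lid, 72 mm across, 66 mm high; origin at the centre of its underside.
- lemon: Bystander: a lemon, 71 x 53 x 51 mm; origin at the centre of its underside.
Things that resemble listed ones, but are neither listed nor needed, are in the scene too. What is shaped like the part that bears mug_center but orange is not meant.

How it is judged:
By the outcome, as a careful person would: the job done as asked, in the order asked, and still so for the second after the job is handed in, while the arm keeps its last pose, push and grip.
It also fails if it takes over 51 s, if anything falls off the work surface, if the arm or the gripper's body presses on something with over 40 N, if the wrist force passes 120 N, or if a joint passes its speed limit or range.

### The arm

A 6-joint arm with a two-finger parallel gripper is mounted at the origin on a cart in front of the work surface, level with it; the furniture and walls round the work are solid. World frame = base frame: x ahead of the robot, y to its left, z up, the work surface at z = 0. Lengths are in m, angles in rad, forces in N, time in s.
With the tool pointing down it reaches from about 0.35 to 0.85 m from the base axis. Payload 8.1 kg.
Tool frame: the origin (TCP) lies at the very end of the fingers, on their centre line; the grasp point (between the pads) lies 19 mm behind it; z points along the fingers, x is the direction in which the jaws open and shut, and the axes are right-handed (so a half turn about z gives the same grasp; the last joint's range is limited). The gripper opens to 85 mm and grips with 20 to 120 N. Pads are 22 mm wide; open, the fingers measure 114 mm over their backs; the gripper's body (76 mm by 85 mm) begins 54 mm behind the grasp point. The pads swing forward as they close: fully open they stand 13 mm farther back than shut.
Start: joints at [-1.345, 0.13, 1.488, -0, 1.523, -0.085], TCP at [0.184, -0.571, 0.231] pointing down, gripper open.
Joint ranges: [-2.96, 2.96], [-0.89, 2.26], [0.02, 2.5], [-1.34, 4.48], [0, 2.73], [-2.66, 2.66]. Speed limits (rad/s): [2.39, 2.39, 2.79, 3.14, 3.14, 3.14].

### API

Orientations are given as a unit quaternion [x, y, z, w].
In Python, from cell import r gives the robot as it stands. The module is installed in compiled form; this text tells all that it offers.
- The arm moves only by the tool drive_tool, never from a script. Its argument "motion" is a list of rows, each a list of 7 numbers: the shift along the tool's x, y, z in mm, then the turn, a rotation vector about the tool's x, y, z in degrees, then the opening in per cent of the stroke, from 0 (shut) to 100 (fully open). A call has 1 to 8 rows; each row shifts and turns the commanded pose from where the row before left it, along the tool's axes as they then stand; what a row does not reach is not made up. A row lasts 1/12 s, in which the tool goes at most 41.7 mm and 7.16 degrees, less where a joint would pass 70% of its speed; a pose out of reach is approached as far as the arm can. A call is refused whole if a number of a shift passes 41.7 or a number of a turn 7.16, either way. A call with a gripper value outside its range is refused whole. The fingers move at their own pace and stop on an object; "newtons" is the grip in N (left out, the last holds). Time passes only in rows, so rows that do not move let the fingers close. It gives the time, the measured TCP pose, the force and the opening at its end, in the units of the state.
- r.read_state(): the state, without advancing time (a new reading comes with each control period).
- r.capture(name): name is "side" or "top" or "wrist"; returns (picture, depth): 420x560x3 uint8, red, green, blue; 420x560 float32, m along the optical axis (not along the pixel's ray), 0 where there is no reading.
- r.camera_params(name): a dict with "fx", "fy", "cx", "cy" (pixels), "dist" ([k1, k2, p1, p2, k3] as OpenCV has them; the pictures are not rectified), "world_from_camera" (4x4, takes a point from camera to world coordinates); the wrist camera has in their place "tool_from_camera" (4x4, takes a point from camera to tool coordinates, whose origin is the TCP and whose axes are the tool frame's). Camera axes: x right, y down, z forward; pixel columns grow to the right and rows downward; lengths in m; the calibration is good to about 2 mm. A picture is of the moment at which its call begins: read the wrist's pose just before it. camera_params takes no time and is no camera call.
- r.hand_in(): hands the job in, once; it reports no verdict.
The state is a dict: "clock": time; "qpos": joint angles; "joint_vel": joint speeds; "joint_torque": joint torques, N m; "position": TCP position; "orientation": TCP orientation; "force": force on the tool from outside, world axes, zero at the start; "torque": the same for the moment, N m; "finger_gap": finger opening in m.
Only numpy, scipy, OpenCV 4.12 (cv2) and the standard library are available. Lean on these libraries where they do the work, as an engineer would, in place of code of your own. Each camera call takes 0.05 s, during which the arm holds its last target.

## Working session

There is one attempt and no reset: what is moved stays moved. The work goes in short steps, Python scripts to look and compute and a tool call to move; the robot and the scene stay as the last step left them, time stands still between calls to the robot, and variables do not carry over. Pictures are saved under pics/ and viewed, and the job is handed in when it is done.

Besides the shell and the picture viewer there is one more tool, called as name([rows], argument=value, ...), one row to a line, values as JSON. drive_tool: Moves the arm, as the interface text tells. Its arguments: {"type":"object","properties":{"motion":{"type":"array","items":{"type":"array","items":{"type":"number"}}},"newtons":{"type":"number"}},"required":["motion"]}

```bash
mkdir -p pics; ls
python3 - <<'E'
from cell import r
import cv2,numpy as np
s=r.read_state(); print({k:np.round(v,3) for k,v in s.items()})
for n in("side","top"):
    p,d=r.capture(n); cv2.imwrite(f"pics/{n}0.png",p[:,:,::-1]); np.savez(f"pics/{n}0.npz",p=p,d=d)
    c=r.camera_params(n); print(n,{k:np.round(v,3) for k,v in c.items()})
print(r.camera_params("wrist"))
E
```

```text
pics
{'clock': np.float64(0.0), 'qpos': array([-1.345,  0.131,  1.489, -0.   ,  1.523, -0.085]), 'joint_vel': array([ 0.001, -0.   , -0.001, -0.   ,  0.001, -0.002]), 'joint_torque': array([-2.0000e-03, -5.6940e+01, -5.0056e+01, -0.0000e+00,  1.5000e-02,
        0.0000e+00]), 'position': array([ 0.183, -0.571,  0.23 ]), 'orientation': array([ 0.808, -0.589, -0.001, -0.001]), 'force': array([-0.124,  0.523, -0.378]), 'torque': array([ 0.006,  0.044, -0.   ]), 'finger_gap': np.float64(0.085)}
side {'fx': np.float64(385.927), 'fy': np.float64(385.927), 'cx': np.float64(276.065), 'cy': np.float64(207.268), 'dist': array([-0.086,  0.   ,  0.   ,  0.   ,  0.   ]), 'world_from_camera': array([[ 0.96 , -0.16 ,  0.229,  0.33 ],
       [-0.278, -0.613,  0.74 , -1.198],
       [ 0.022, -0.774, -0.633,  0.826],
       [ 0.   ,  0.   ,  0.   ,  1.   ]])}
top {'fx': np.float64(404.385), 'fy': np.float64(404.385), 'cx': np.float64(284.493), 'cy': np.float64(213.069), 'dist': array([0.029, 0.   , 0.   , 0.   , 0.   ]), 'world_from_camera': array([[-0.019, -0.987,  0.159,  0.426],
       [-0.999,  0.024,  0.028, -0.413],
       [-0.031, -0.158, -0.987,  1.122],
       [ 0.   ,  0.   ,  0.   ,  1.   ]])}
{'fx': 297.3789399913809, 'fy': 297.3789399913809, 'cx': 283.20786389327515, 'cy': 207.75663240024357, 'dist': array([0.00556592, 0.        , 0.        , 0.        , 0.        ]), 'tool_from_camera': array([[ 9.99999695e-01,  1.79943982e-04,  7.59423435e-04,
         8.03532210e-04],
       [-4.09724271e-04,  9.49223138e-01,  3.14603348e-01,
        -8.03490641e-02],
       [-6.64251317e-04, -3.14603563e-01,  9.49222923e-01,
        -1.42279497e-01],
       [ 0.00000000e+00,  0.00000000e+00,  0.00000000e+00,
         1.00000000e+00]])}
```

View pics/side0.png

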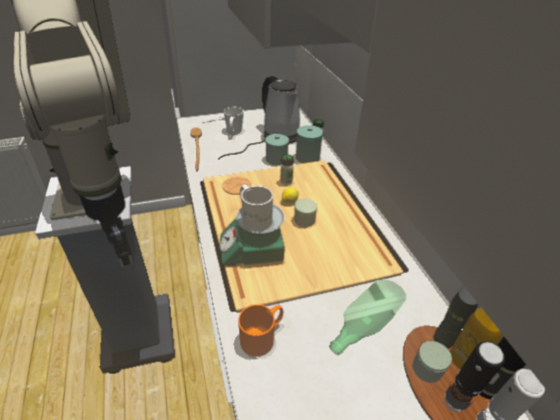

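View pics/top0.png

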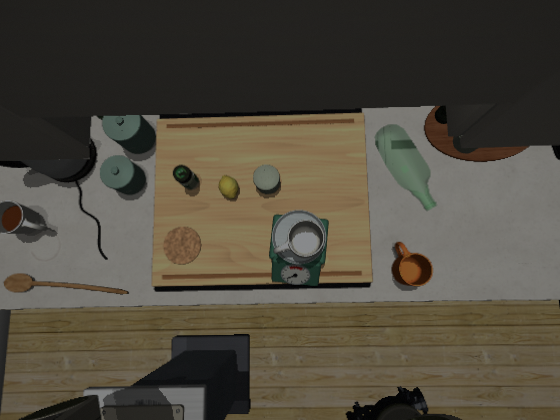

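The side view shows the scale with the mug at about (257,208), with the handle to the upper left, and the coaster at (237,185). In the top view the mug is at (307,237), the coaster at (182,245) and the dial at (295,273). I'll measure these next.

```bash
cat > h.py <<'E'
import numpy as np,cv2
from cell import r
def world(n,d,T=None):
    c=r.camera_params(n); K=np.array([[c['fx'],0,c['cx']],[0,c['fy'],c['cy']],[0,0,1]])
    h,w=d.shape; uv=np.stack(np.meshgrid(np.arange(w),np.arange(h)),-1).reshape(-1,1,2).astype(np.float64)
    xy=cv2.undistortPoints(uv,K,c['dist']).reshape(h,w,2)
    P=np.dstack([xy*d[...,None],d]); M=c['world_from_camera'] if T is None else T
    return P@M[:3,:3].T+M[:3,3], (np.dstack([xy,np.ones((h,w))])@M[:3,:3].T, M[:3,3])
def plane(ray,u,v,z):
    D,o=ray; k=D[int(round(v)),int(round(u))]; return o+k*(z-o[2])/k[2]
E
python3 - <<'E'
from h import *
for n,(x,y,w,h) in (("top",(150,150,190,150)),("side",(190,150,140,130))):
    z=np.load(f"pics/{n}0.npz"); p=z['p'];d=z['d'].astype(float)
    W,ray=world(n,d)
    cv2.imwrite(f"pics/{n}_zoom.png",cv2.resize(p[y:y+h,x:x+w,::-1],None,fx=4,fy=4,interpolation=cv2.INTER_CUBIC))
    m=np.zeros(d.shape,bool);m[y:y+h,x:x+w]=1;m&=d>0
    Z=W[...,2]
    for lo,hi in ((.21,.24),(.16,.21),(.125,.145),(.012,.019),(.019,.03)):
        k=m&(Z>lo)&(Z<hi)
        q=W[k]; 
        if len(q): print(n,lo,hi,len(q),q.min(0).round(3),q.max(0).round(3),np.median(q,0).round(3))
E
```

```text
top 0.21 0.24 309 [ 0.473 -0.473  0.21 ] [ 0.554 -0.363  0.23 ] [ 0.501 -0.412  0.224]
top 0.16 0.21 177 [ 0.473 -0.471  0.16 ] [ 0.551 -0.359  0.21 ] [ 0.535 -0.432  0.184]
top 0.125 0.145 1720 [ 0.461 -0.484  0.125] [ 0.715 -0.118  0.145] [ 0.525 -0.417  0.136]
top 0.012 0.019 16316 [ 0.398 -0.54   0.012] [ 0.797 -0.014  0.019] [ 0.618 -0.248  0.016]
top 0.019 0.03 3260 [ 0.413 -0.538  0.019] [ 0.794 -0.019  0.03 ] [ 0.56  -0.156  0.02 ]
side 0.21 0.24 362 [ 0.473 -0.477  0.21 ] [ 0.555 -0.367  0.227] [ 0.511 -0.431  0.219]
side 0.16 0.21 748 [ 0.473 -0.476  0.16 ] [ 0.554 -0.362  0.21 ] [ 0.512 -0.455  0.189]
side 0.125 0.145 510 [ 0.46  -0.486  0.128] [ 0.592 -0.371  0.145] [ 0.542 -0.443  0.133]
side 0.012 0.019 7198 [ 0.397 -0.583  0.012] [0.888 0.186 0.019] [ 0.638 -0.306  0.015]
side 0.019 0.03 564 [ 0.405 -0.583  0.019] [0.876 0.058 0.03 ] [ 0.539 -0.105  0.022]
```

```bash
ls pics
```

```text
side0.npz
side0.png
side_zoom.png
top0.npz
top0.png
top_zoom.png
```

View pics/top_zoom.png

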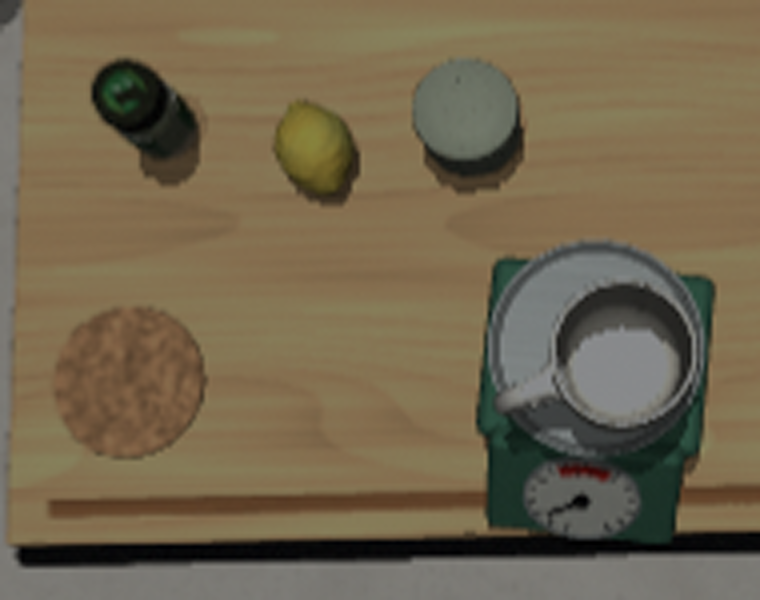

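View pics/side_zoom.png

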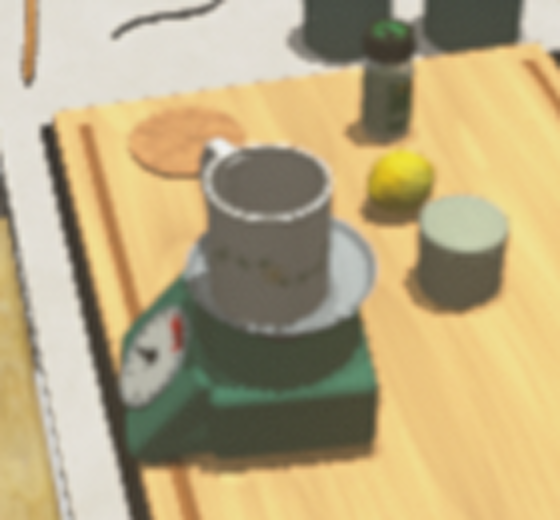

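Run:
```python
from h import *
from scipy.optimize import least_squares
def circ(q):
    f=lambda a:np.hypot(q[:,0]-a[0],q[:,1]-a[1])-a[2]
    s=least_squares(f,[*q[:,:2].mean(0),.05],loss='soft_l1',f_scale=.002); return s.x.round(4),np.abs(f(s.x)).mean().round(4),len(q)
for n in("top","side"):
    z=np.load(f"pics/{n}0.npz"); p=z['p'];d=z['d'].astype(float); W,ray=world(n,d); Z=W[...,2]
    X,Y=W[...,0],W[...,1]
    box=(X>.42)&(X<.64)&(Y>-.5)&(Y<-.33)
    a=box&(Z>.2215)&(Z<.232); ids=np.array([.514,-.432])
    rim=a&(np.hypot(X-.514,Y+.432)<.044)
    print(n,"rim",circ(W[rim]), "z",np.percentile(Z[rim],[5,50,95]).round(4))
    h=box&(Z>.15)&(np.hypot(X-.514,Y+.432)>.055)&(np.hypot(X-.514,Y+.432)<.085)
    q=W[h]; print("handle",len(q),q.mean(0).round(3),q.min(0).round(3),q.max(0).round(3))
    top=h&(Z>.2); print(" top part",W[top].round(3).tolist()[:60])
    # pan floor/lip
    f=box&(Z>.126)&(Z<.145)&(np.hypot(X-.525,Y+.417)<.09)
    print("pan z",np.percentile(Z[f],[2,50,98]).round(4)); 
    # coaster mask by colour
    hsv=cv2.cvtColor(p,cv2.COLOR_RGB2HSV)
    cz=(abs(Z-.021)<.01)&(np.hypot(X-.505,Y+.13)<.09)
    b=np.zeros(Z.shape,bool)
    lab=cv2.cvtColor(p,cv2.COLOR_RGB2LAB).astype(int)
    print("board col",np.median(p[(abs(Z-.015)<.004)&box],0),"coaster col",np.median(p[cz&(np.hypot(X-.505,Y+.13)<.02)],0))
```

```text
top rim (array([ 0.5132, -0.4335,  0.0393]), np.float64(0.0009), 170) z [0.2231 0.226  0.2284]
handle 64 [ 0.489 -0.371  0.204] [ 0.482 -0.381  0.159] [ 0.499 -0.359  0.222]
 top part [[0.499, -0.379, 0.217], [0.497, -0.374, 0.22], [0.497, -0.377, 0.221], [0.497, -0.379, 0.22], [0.495, -0.37, 0.215], [0.495, -0.372, 0.22], [0.495, -0.374, 0.219], [0.495, -0.377, 0.221], [0.495, -0.379, 0.222], [0.493, -0.365, 0.213], [0.493, -0.367, 0.215], [0.493, -0.37, 0.218], [0.493, -0.372, 0.218], [0.493, -0.374, 0.22], [0.492, -0.377, 0.222], [0.492, -0.379, 0.22], [0.492, -0.381, 0.221], [0.491, -0.363, 0.21], [0.491, -0.365, 0.21], [0.491, -0.367, 0.213], [0.491, -0.37, 0.218], [0.491, -0.372, 0.218], [0.491, -0.374, 0.218], [0.49, -0.376, 0.218], [0.49, -0.379, 0.222], [0.49, -0.381, 0.219], [0.489, -0.362, 0.204], [0.489, -0.365, 0.209], [0.489, -0.367, 0.212], [0.489, -0.37, 0.215], [0.488, -0.372, 0.218], [0.488, -0.374, 0.217], [0.488, -0.377, 0.221], [0.488, -0.379, 0.22], [0.488, -0.381, 0.22], [0.487, -0.362, 0.206], [0.487, -0.365, 0.207], [0.487, -0.367, 0.211], [0.486, -0.369, 0.2
[... 249 characters left out ...]
] coaster col [118.  89.  63.]
side rim (array([ 0.514 , -0.4345,  0.0393]), np.float64(0.001), 121) z [0.2219 0.224  0.2265]
handle 34 [ 0.487 -0.37   0.199] [ 0.482 -0.381  0.167] [ 0.498 -0.362  0.22 ]
 top part [[0.49, -0.373, 0.217], [0.492, -0.377, 0.22], [0.495, -0.377, 0.219], [0.498, -0.376, 0.218], [0.486, -0.367, 0.21], [0.487, -0.375, 0.215], [0.489, -0.379, 0.218], [0.491, -0.381, 0.219], [0.485, -0.37, 0.209], [0.487, -0.375, 0.213], [0.489, -0.379, 0.215], [0.486, -0.368, 0.204], [0.488, -0.371, 0.206], [0.491, -0.371, 0.205], [0.483, -0.367, 0.2], [0.485, -0.368, 0.201], [0.491, -0.369, 0.2]]
pan z [0.1289 0.1327 0.1437]
board col [235. 196. 127.] coaster col [221. 165. 107.]
```

Run:
```python
from h import *
for n,(x,y,w,h) in (("top",(152,215,60,60)),("side",(215,170,45,28))):
    z=np.load(f"pics/{n}0.npz"); p=z['p'];d=z['d'].astype(float); W,ray=world(n,d)
    R=p.astype(float); ratio=R[...,0]/R[...,1]   # cork redder
    s=p[y:y+h,x:x+w]; rt=ratio[y:y+h,x:x+w]; 
    m=(cv2.GaussianBlur(rt.astype(np.float32),(5,5),0)>(1.275 if n=="top" else 1.27)).astype(np.uint8)
    m=cv2.morphologyEx(m,cv2.MORPH_CLOSE,np.ones((5,5)))
    k,l,st,c=cv2.connectedComponentsWithStats(m); i=1+np.argmax(st[1:,4])
    D,o=ray; t=(.021-o[2])/D[...,2]; P=o+D*t[...,None]
    q=P[y:y+h,x:x+w][l==i]; print(n,"coaster px",st[i],c[i]+[x,y],"mean",q.mean(0).round(4),"ext",np.ptp(q,axis=0).round(3),"mid",((q.min(0)+q.max(0))/2).round(4))
# pan: floor & lip from top depth
from scipy.optimize import least_squares
for n in("top","side"):
    z=np.load(f"pics/{n}0.npz"); W,_=world(n,z['d'].astype(float)); X,Y,Z=W[...,0],W[...,1],W[...,2]
    k=(Z>.118)&(Z<.15)&(np.hypot(X-.525,Y+.417)<.1); q=W[k]
    # outer boundary points by angle
    c=np.array([.525,-.417])
    for it in range(5):
        a=np.arctan2(q[:,1]-c[1],q[:,0]-c[0]); rr=np.hypot(*(q[:,:2]-c).T); E=[]
        for b in np.linspace(-np.pi,np.pi,37)[:-1]:
            j=np.where((a>=b)&(a<b+.175))[0]
            if len(j)>2: E.append(q[j[np.argmax(rr[j])]])
        E=np.array(E); f=lambda s:np.hypot(E[:,0]-s[0],E[:,1]-s[1])-s[2]
        s=least_squares(f,[*c,.067],loss='soft_l1',f_scale=.001).x; c=s[:2]
    print(n,"pan",s.round(4),np.abs(f(s)).mean().round(4),len(E),E[:,2].mean().round(4))
    for nm,lo,hi,C in (("jar",.09,.135,None),):
        k=(Z>.085)&(Z<.14)&(Y>-.3)&(Y<.0)&(X>.45)&(X<.75); print(nm,W[k].mean(0).round(3))
```

```text
top coaster px [  12   13   37   35 1019] [181.68007851 244.9892051 ] mean [ 0.5215 -0.0989  0.021 ] ext [0.094 0.099 0.   ] mid [ 0.5217 -0.0997  0.021 ]
side coaster px [  8   7  28  17 301] [234.56478405 184.34551495] mean [ 0.5141 -0.096   0.021 ] ext [0.097 0.099 0.   ] mid [ 0.5201 -0.0997  0.021 ]
top pan [ 0.5256 -0.4189  0.0659] 0.0004 36 0.138
jar [ 0.696 -0.125  0.117]
side pan [ 0.5263 -0.4191  0.0661] 0.0007 28 0.1373
jar [ 0.695 -0.131  0.109]<stdin>:4: RuntimeWarning: divide by zero encountered in divide
<stdin>:4: RuntimeWarning: invalid value encountered in divide
```

drive_tool([
  [0, -5, -20, 0, 0, 0, 100],
  [-10, -35, -20, 0, 0, 0, 100],
  [-10, -36, 0, 0, 0, 0, 100],
  [-10, -36, 0, 0, 0, 0, 80],
  [-10, -36, 0, 0, 0, 0, 60],
  [-10, -36, 0, 0, 0, 0, 60],
  [-10, -36, 0, 0, 0, 0, 60],
  [-10, -36, 0, 0, 0, 0, 60],
])

```text
clock: 0.77
position: [0.407, -0.4249, 0.2708]
orientation: [0.808, -0.589, -0.0, -0.0]
force: [-1.0, -0.8, -0.1]
finger_gap: 0.0512
```

drive_tool([
  [-10, -36, 0, 0, 0, 0, 60],
  [-10, -36, 0, 0, 0, 0, 60],
  [-9, -20, 0, 0, 0, 0, 60],
  [0, 0, 0, 0, 0, -7, 60],
  [0, 0, 0, 0, 0, -7, 60],
  [0, 0, 0, 0, 0, -7, 60],
  [0, 0, 0, 0, 0, -7, 60],
  [0, 0, 0, 0, 0, -7, 60],
])

```text
clock: 1.43
position: [0.4845, -0.3702, 0.2706]
orientation: [0.949, -0.316, -0.001, -0.0]
force: [-0.7, 0.5, -1.0]
finger_gap: 0.0516
```

drive_tool([
  [0, 0, 0, 0, 0, -7, 60],
  [0, 0, 0, 0, 0, -7, 60],
  [0, 0, 0, 0, 0, -7, 60],
  [0, 0, 0, 0, 0, -7, 60],
  [0, 0, 0, 0, 0, -7, 60],
  [0, 0, 0, 0, 0, -7, 60],
  [0, 0, 0, 0, 0, -7, 60],
  [0, 0, 0, 0, 0, -2, 60],
])

```text
clock: 2.1
position: [0.4844, -0.3704, 0.2707]
orientation: [0.992, 0.124, -0.0, -0.0]
force: [-0.5, 0.2, 0.3]
finger_gap: 0.051
```

drive_tool([
  [0, 0, 0, 0, 0, 0, 60],
  [0, 0, 0, 0, 0, 0, 60],
])

```text
clock: 2.27
position: [0.4844, -0.3704, 0.2708]
orientation: [0.993, 0.119, -0.0, -0.0]
force: [0.3, -1.0, 0.7]
finger_gap: 0.0511
```

```bash
cat >> h.py <<'E'
from scipy.spatial.transform import Rotation as Ro
def tool():
    s=r.read_state(); T=np.eye(4);T[:3,:3]=Ro.from_quat(s['orientation']).as_matrix();T[:3,3]=s['position'];return T,s
def delta(p,yaw):
    T,s=tool(); R=Ro.from_euler('z',yaw,degrees=True)*Ro.from_matrix(np.diag([1.,-1,-1]))
    print("clock",s['clock'].round(2),"pos",s['position'].round(4),"xaxis yaw",np.degrees(np.arctan2(T[1,0],T[0,0])).round(1),"F",s['force'].round(1),"gap",round(s['finger_gap'],4))
    print("shift mm",(T[:3,:3].T@(np.array(p)-T[:3,3])*1000).round(1),"rotvec deg",np.degrees((Ro.from_matrix(T[:3,:3]).inv()*R).as_rotvec()).round(2))
def shot(n,name):
    T,s=tool(); p,d=r.capture(n); cv2.imwrite(f"pics/{name}.png",p[:,:,::-1]); 
    M=T@r.camera_params("wrist")["tool_from_camera"] if n=="wrist" else r.camera_params(n)["world_from_camera"]
    np.savez(f"pics/{name}.npz",p=p,d=d,M=M); W,ray=world(n,d.astype(float),M); return p,W,ray
E
python3 - <<'E'
from h import *
delta([.488,-.369,.26],21.5); print(r.read_state()['qpos'].round(2))
p,W,ray=shot("wrist","w1")
X,Y,Z=W[...,0],W[...,1],W[...,2]
rad=np.hypot(X-.5135,Y+.434)
h=(Z>.2)&(Z<.225)&(rad>.05)&(rad<.085)
v,u=np.nonzero(h);print("handle",h.sum(),W[h].mean(0).round(4),u.mean(),v.mean())
for lo in np.arange(.05,.082,.006):
    k=h&(rad>=lo)&(rad<lo+.006)
    if k.sum(): print(round(lo,3),k.sum(),W[k].mean(0).round(4),W[k].min(0).round(3),W[k].max(0).round(3))
E
```

```text
Traceback (most recent call last):
  File "h.py", line 16, in delta
    print("clock",s['clock'].round(2),"pos",s['position'].round(4),"xaxis yaw",np.degrees(np.arctan2(T[1,0],T[0,0])).round(1),"F",s['force'].round(1),"gap",round(s['finger_gap'],4))
                  ^^^^^^^^^^^^^^^^
AttributeError: 'float' object has no attribute 'round'
```

```bash
sed -i "s/s\['clock'\].round(2)/round(s['clock'],2)/" h.py
python3 - <<'E'
from h import *
delta([.488,-.369,.26],21.5); print(np.round(r.read_state()['qpos'],2))
p,W,ray=shot("wrist","w1")
X,Y,Z=W[...,0],W[...,1],W[...,2]
rad=np.hypot(X-.5135,Y+.434)
h=(Z>.2)&(Z<.225)&(rad>.05)&(rad<.085)
v,u=np.nonzero(h);print("handle",h.sum(),W[h].mean(0).round(4),u.mean(),v.mean())
for lo in np.arange(.05,.082,.006):
    k=h&(rad>=lo)&(rad<lo+.006)
    if k.sum(): print(round(lo,3),k.sum(),W[k].mean(0).round(4),W[k].min(0).round(3),W[k].max(0).round(3))
E
```

```text
clock 2.27 pos [ 0.4844 -0.3704  0.2708] xaxis yaw 13.7 F [ 0.3 -1.   0.7] gap 0.0511
shift mm [ 3.9 -0.5 10.8] rotvec deg [-0.04  0.03 -7.79]
[-0.74  0.14  1.4  -0.    1.6  -0.98]
handle 702 [ 0.4922 -0.3729  0.2139] 293.54700854700855 231.5954415954416
0.05 127 [ 0.4965 -0.3841  0.2184] [ 0.49  -0.389  0.216] [ 0.503 -0.38   0.221]
0.056 138 [ 0.4943 -0.3784  0.2183] [ 0.488 -0.383  0.214] [ 0.501 -0.374  0.22 ]
0.062 148 [ 0.4922 -0.3726  0.2163] [ 0.486 -0.377  0.211] [ 0.498 -0.369  0.219]
0.068 182 [ 0.49   -0.367   0.2113] [ 0.484 -0.372  0.205] [ 0.496 -0.363  0.216]
0.074 107 [ 0.4884 -0.3627  0.2039] [ 0.483 -0.366  0.2  ] [ 0.494 -0.36   0.209]
```

View pics/w1.png

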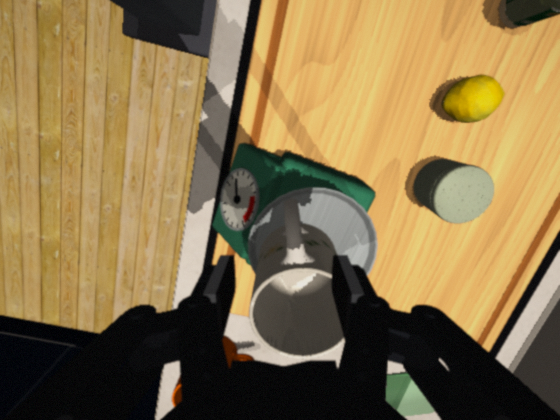

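The wrist view shows the handle between the jaws at about (293,231). The bar's middle is at (0.490, -0.3675) and the handle points along 110.6°, both of which match the overhead views.

drive_tool([
  [6, -1.5, 0, 0, 0, -6.8, 60],
  [0, 0, 0, 0, 0, 0, 60],
  [0, 0, 25, 0, 0, 0, 60],
  [0, 0, 25, 0, 0, 0, 60],
  [0, 0, 25, 0, 0, 0, 60],
  [0, 0, 15, 0, 0, 0, 60],
  [0, 0, 11, 0, 0, 0, 60],
  [0, 0, 0, 0, 0, 0, 60],
])

```text
clock: 2.98
position: [0.4886, -0.3666, 0.1671]
orientation: [0.984, 0.178, -0.002, -0.002]
force: [-0.0, -0.4, -0.2]
finger_gap: 0.0514
```

Run:
```python
from h import *
delta([.4897,-.3675,.170],20.6)
shot("wrist","w2"); shot("side","s2")
```

```text
clock 2.98 pos [ 0.4886 -0.3666  0.1671] xaxis yaw 20.5 F [-0.  -0.4 -0.2] gap 0.0514
shift mm [ 0.7  1.2 -2.9] rotvec deg [-0.24  0.13 -0.15]
```

View pics/w2.png

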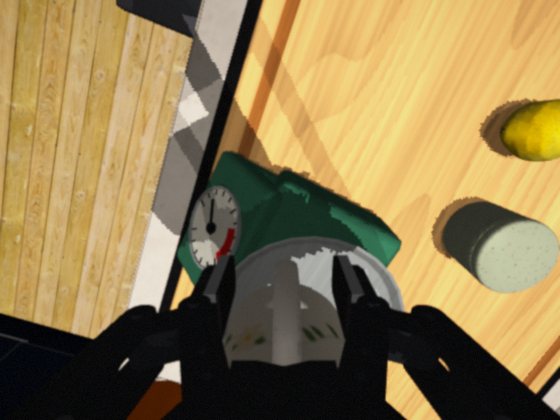

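The bar at about (286,285) is centred between the jaws, so I'm closing on it.

drive_tool([
  [0.7, 0, 0, 0, 0, 0, 30],
  [0, 0, 0, 0, 0, 0, 20],
  [0, 0, 0, 0, 0, 0, 0],
  [0, 0, 0, 0, 0, 0, 0],
  [0, 0, 0, 0, 0, 0, 0],
  [0, 0, 0, 0, 0, 0, 0],
], newtons=80)

```text
clock: 3.58
position: [0.4911, -0.3679, 0.171]
orientation: [0.984, 0.179, 0.0, 0.001]
force: [1.9, -1.1, 0.9]
finger_gap: 0.0106
```

drive_tool([
  [0, 0, -2, 0, 0, 0, 0],
  [0, 0, -4, 0, 0, 0, 0],
  [0, 0, -6, 0, 0, 0, 0],
  [0, 0, -8, 0, 0, 0, 0],
  [0, 0, -10, 0, 0, 0, 0],
  [0, 0, -10, 0, 0, 0, 0],
  [0, 0, -5, 0, 0, 0, 0],
  [0, 0, 0, 0, 0, 0, 0],
])

```text
clock: 4.25
position: [0.4916, -0.3682, 0.218]
orientation: [0.984, 0.179, 0.001, 0.001]
force: [-0.4, -1.2, -1.9]
finger_gap: 0.0103
```

Run:
```python
from h import *
delta([.4897,-.3675,.170],20.6)
p,W,_=shot("side","s3"); shot("wrist","w3")
cv2.imwrite("pics/s3z.png",cv2.resize(p[130:290,170:350,::-1],None,fx=4,fy=4))
X,Y,Z=W[...,0],W[...,1],W[...,2]
from scipy.optimize import least_squares
k=(np.hypot(X-.514,Y+.434)<.05)&(Z>.245); q=W[k]; print(k.sum(),q[:,2].max())
A=np.c_[q[:,:2]-q[:,:2].mean(0),np.ones(len(q))]
```

```text
clock 4.25 pos [ 0.4916 -0.3682  0.218 ] xaxis yaw 20.6 F [-0.4 -1.2 -1.9] gap 0.0103
shift mm [-1.6 -1.5 48. ] rotvec deg [ 0.19 -0.1   0.01]
3261 0.6292131416649113
```

View pics/s3z.png

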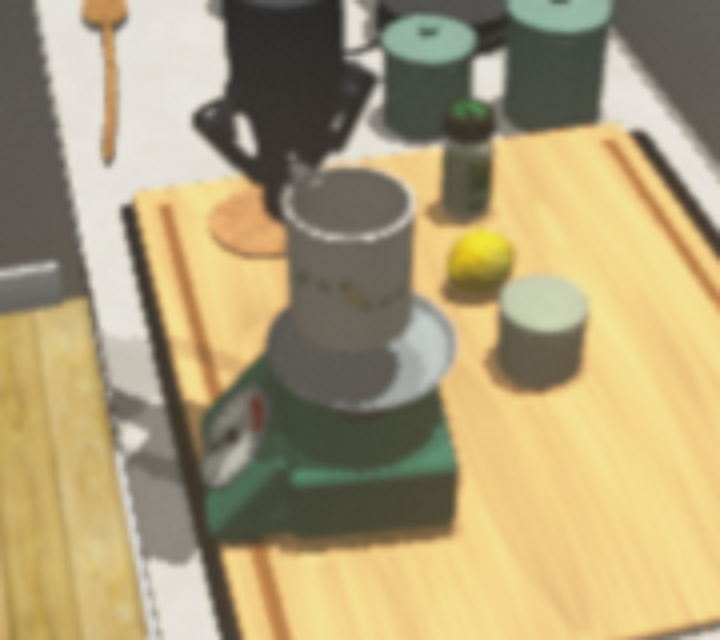

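View pics/w3.png

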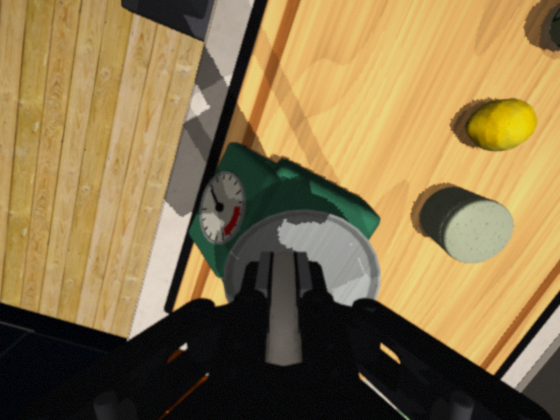

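The mug is clear of the pan, with its rim in side zoom at about (350,205), and the handle is held at (283,290). I'll check tilt and offset from the rim points.

```bash
cat >> h.py <<'E'
from scipy.optimize import least_squares
def rimfit(W,c,ztop,tol=.006):
    X,Y,Z=W[...,0],W[...,1],W[...,2]
    k=(np.hypot(X-c[0],Y-c[1])<.05)&(abs(Z-ztop)<tol)&(np.hypot(X-c[0],Y-c[1])>.028); q=W[k]
    f=lambda a:np.hypot(q[:,0]-a[0],q[:,1]-a[1])-.0393
    s=least_squares(f,c,loss='soft_l1',f_scale=.002).x
    A=np.c_[q[:,:2]-s,np.ones(len(q))]; pl=np.linalg.lstsq(A,q[:,2],rcond=None)[0]
    print("rim centre",s.round(4),"z",pl[2].round(4),"slopes deg",np.degrees(pl[:2]).round(1),len(q)); return s
E
python3 - <<'E'
from h import *
for n,z in (("side0",.225),("top0",.225),("s3",.273)):
    d=np.load(f"pics/{n}.npz"); W,_=world("top" if n[0]=="t" else "side",d['d'].astype(float))
    for tol in (.004,.006): rimfit(W,[.5135,-.434],z,tol)
E
```

```text
rim centre [ 0.514  -0.4345] z 0.2238 slopes deg [-0.5  0.1] 133
rim centre [ 0.514  -0.4346] z 0.2229 slopes deg [-0.3 -0. ] 172
rim centre [ 0.5132 -0.4335] z 0.2258 slopes deg [-0.3 -0.5] 170
rim centre [ 0.513  -0.4332] z 0.2254 slopes deg [-0.4 -1.6] 197
rim centre [ 0.5149 -0.4345] z 0.2707 slopes deg [-0.2  0.1] 93
rim centre [ 0.5152 -0.4345] z 0.2698 slopes deg [-0.2  0.1] 141
```

drive_tool([
  [1, -3, -5, 0, 0, 0, 0],
  [3, -8, -5, 0, 0, 0, 0],
  [5, -13, 0, 0, 0, 0, 0],
  [7, -17, 0, 0, 0, 0, 0],
  [7, -18, 0, 0, 0, 0, 0],
  [7, -18, 0, 0, 0, 0, 0],
  [7, -18, 0, 0, 0, 0, 0],
  [7, -18, 0, 0, 0, 0, 0],
])

```text
clock: 5.02
position: [0.4919, -0.2439, 0.2252]
orientation: [0.984, 0.179, 0.0, -0.0]
force: [-0.0, -0.2, -3.1]
finger_gap: 0.0102
```

drive_tool([
  [7, -18, 0, 0, 0, 0, 0],
  [7, -18, 0, 0, 0, 0, 0],
  [7, -18, 0, 0, 0, 0, 0],
  [7, -18, 0, 0, 0, 0, 0],
  [7, -18, 0, 0, 0, 0, 0],
  [7, -18, 0, 0, 0, 0, 0],
  [7, -18, 0, 0, 0, 0, 0],
  [7, -18, 0, 0, 0, 0, 0],
])

```text
clock: 5.68
position: [0.4933, -0.0895, 0.2253]
orientation: [0.984, 0.179, 0.0, -0.0]
force: [-0.1, 0.4, -2.4]
finger_gap: 0.0105
```

drive_tool([
  [7, -18, 0, 0, 0, 0, 0],
  [5, -13, 0, 0, 0, 0, 0],
  [4, -9, 10, 0, 0, 0, 0],
  [2, -4, 20, 0, 0, 0, 0],
  [0, 0, 20, 0, 0, 0, 0],
  [0, 0, 10, 0, 0, 0, 0],
  [0, 0, 0, 0, 0, 0, 0],
])

```text
clock: 6.27
position: [0.4928, -0.0433, 0.1617]
orientation: [0.984, 0.179, -0.003, -0.001]
force: [-0.4, 0.7, -2.2]
finger_gap: 0.0104
```

Run:
```python
from h import *
delta([.4976,-.033,.168],20.6)
p,W,_=shot("side","s4"); p2,W2,_=shot("top","t4"); T,s=tool()
c=s['position'][:2]+np.array([.0234,-.066]) if True else 0
for w in (W,W2): rimfit(w,c,s['position'][2]-.0403+.094,.005)
cv2.imwrite("pics/s4z.png",np.hstack([cv2.resize(p[110:260,180:320,::-1],None,fx=2.8,fy=2.8),cv2.resize(p2[170:320,130:270,::-1],None,fx=2.8,fy=2.8)]))
```

```text
clock 6.27 pos [ 0.4928 -0.0433  0.1617] xaxis yaw 20.6 F [-0.4  0.7 -2.2] gap 0.0104
shift mm [ 8.1 -8.  -6.3] rotvec deg [-0.17  0.28  0.03]
rim centre [ 0.516  -0.1107] z 0.2152 slopes deg [-0.8  0.2] 31
rim centre [ 0.517  -0.1101] z 0.2171 slopes deg [-0.6 -0.1] 189
```

View pics/s4z.png

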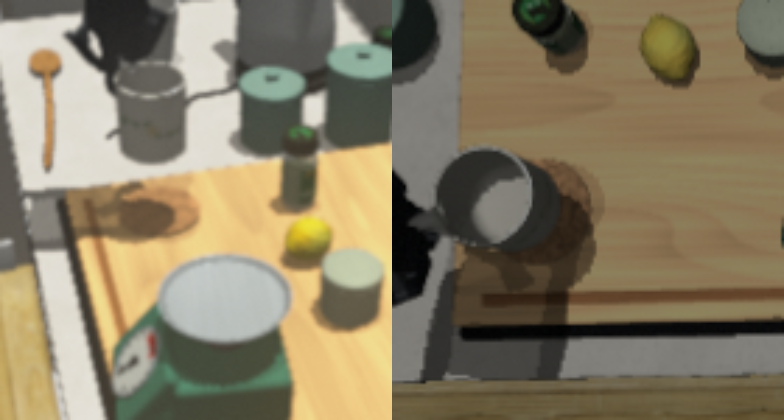

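The mug is held upright above the coaster. I'll re-check the coaster centre before lowering.

Run:
```python
from h import *
def at(ray,u,v,z):
    D,o=ray; k=cv2.remap(D.astype(np.float32),np.float32([[u]]),np.float32([[v]]),cv2.INTER_LINEAR)[0,0]; return (o+k*(z-o[2])/k[2]).round(4)
for n,u,v in (("top",181.8,245.1),("side",236.4,185)):
    z=np.load(f"pics/{n}0.npz"); W,ray=world(n,z['d'].astype(float)); print(n,at(ray,u,v,.021),W[int(v),int(u)].round(4))
z=np.load("pics/w1.npz")
# colour ellipse, top picture upsampled: threshold on Lab a-channel against board
z=np.load("pics/top0.npz"); p=z['p']; W,ray=world("top",z['d'].astype(float))
g=cv2.resize(p[215:275,152:212],None,fx=4,fy=4,interpolation=cv2.INTER_CUBIC); L=cv2.GaussianBlur(cv2.cvtColor(g,cv2.COLOR_RGB2LAB),(0,0),3)
t,m=cv2.threshold(L[...,2],0,255,cv2.THRESH_BINARY_INV+cv2.THRESH_OTSU)
t,m=cv2.threshold(cv2.cvtColor(g,cv2.COLOR_RGB2GRAY),0,255,cv2.THRESH_BINARY_INV+cv2.THRESH_OTSU)
m=cv2.morphologyEx(cv2.morphologyEx(m,cv2.MORPH_CLOSE,np.ones((17,17))),cv2.MORPH_OPEN,np.ones((9,9)))
c=max(cv2.findContours(m,0,1)[0],key=cv2.contourArea); e=cv2.fitEllipse(cv2.convexHull(c)); u,v=(e[0][0]+.5)/4-.5+152,(e[0][1]+.5)/4-.5+215
print(e,u,v,at(ray,u,v,.021))
```

```text
top [ 0.5211 -0.0993  0.021 ] [ 0.5211 -0.098   0.0243]
side [ 0.5195 -0.1019  0.021 ] [ 0.5174 -0.1054  0.0239]
((121.6397705078125, 122.02381896972656), (152.3613739013672, 157.93551635742188), 32.3050422668457) 182.03494262695312 245.13095474243164 [ 0.521  -0.0999  0.021 ]
```

drive_tool([
  [4, -4, 5, 0, 0, 0, 0],
  [3, -4, 15, 0, 0, 0, 0],
  [0, 0, 20, 0, 0, 0, 0],
  [0, 0, 20, 0, 0, 0, 0],
  [0, 0, 15, 0, 0, 0, 0],
  [0, 0, 8, 0, 0, 0, 0],
  [0, 0, 4, 0, 0, 0, 0],
  [0, 0, 0, 0, 0, 0, 0],
])

```text
clock: 7.03
position: [0.499, -0.0342, 0.0782]
orientation: [0.984, 0.179, -0.0, -0.0]
force: [0.1, -0.2, -2.8]
finger_gap: 0.0104
```

Run:
```python
from h import *
delta([.4976,-.033,.061],20.6)
p2,W2,_=shot("top","t5"); T,s=tool()
c=[.5205,-.1]
rimfit(W2,c,s['position'][2]-.0395+.094,.005)
```

```text
clock 7.03 pos [ 0.499  -0.0342  0.0782] xaxis yaw 20.6 F [ 0.1 -0.2 -2.8] gap 0.0104
shift mm [-0.9 -1.6 17.2] rotvec deg [-0.01  0.01 -0.01]
rim centre [ 0.5221 -0.1011] z 0.132 slopes deg [-0.4  0.1] 155
```

drive_tool([
  [-1, -1, 4, 0, 0, 0, 0],
  [0, 0, 4, 0, 0, 0, 0],
  [0, 0, 3, 0, 0, 0, 0],
  [0, 0, 2, 0, 0, 0, 0],
  [0, 0, 1, 0, 0, 0, 0],
  [0, 0, 0, 0, 0, 0, 0],
])

```text
clock: 7.58
position: [0.4975, -0.0336, 0.064]
orientation: [0.984, 0.179, -0.0, -0.0]
force: [-0.2, -0.3, -2.7]
finger_gap: 0.0106
```

drive_tool([
  [0, 0, 1, 0, 0, 0, 0],
  [0, 0, 1, 0, 0, 0, 0],
  [0, 0, 0, 0, 0, 0, 0],
])

```text
clock: 7.83
position: [0.4976, -0.0336, 0.0622]
orientation: [0.984, 0.179, -0.0, -0.0]
force: [0.4, 0.9, -2.8]
finger_gap: 0.0107
```

drive_tool([
  [0, 0, 0.5, 0, 0, 0, 0],
  [0, 0, 0.5, 0, 0, 0, 0],
  [0, 0, 0, 0, 0, 0, 0],
])

```text
clock: 8.08
position: [0.4979, -0.0335, 0.0618]
orientation: [0.984, 0.179, 0.0, 0.0]
force: [-1.4, 1.1, 1.9]
finger_gap: 0.0105
```

drive_tool([
  [0, 0, 0.5, 0, 0, 0, 0],
  [0, 0, 0, 0, 0, 0, 0],
])

```text
clock: 8.25
position: [0.498, -0.0335, 0.0617]
orientation: [0.984, 0.179, 0.0, 0.0]
force: [-4.3, 2.9, 7.1]
finger_gap: 0.0108
```

The mug touches down at TCP z 0.0618, as expected. I'll ease off slightly and open.

drive_tool([
  [0, 0, -0.7, 0, 0, 0, 0],
  [0, 0, 0, 0, 0, 0, 14],
  [0, 0, 0, 0, 0, 0, 20],
  [0, 0, 0, 0, 0, 0, 40],
  [0, 0, 0, 0, 0, 0, 50],
  [0, 0, 0, 0, 0, 0, 50],
  [0, 0, 0, 0, 0, 0, 50],
], newtons=20)

```text
clock: 8.83
position: [0.4976, -0.0337, 0.0614]
orientation: [0.984, 0.179, -0.0, 0.0]
force: [-0.4, -0.2, -1.0]
finger_gap: 0.0425
```

Run:
```python
from h import *
delta([.4976,-.033,.061],20.6)
shot("wrist","w6")
p2,W2,_=shot("top","t6"); rimfit(W2,[.5205,-.1],.115,.005)
```

```text
clock 8.83 pos [ 0.4976 -0.0337  0.0614] xaxis yaw 20.6 F [-0.4 -0.2 -1. ] gap 0.0425
shift mm [ 0.2 -0.6  0.4] rotvec deg [-0.    0.    0.01]
rim centre [ 0.5206 -0.1004] z 0.1153 slopes deg [-0.3 -0.9] 164
```

View pics/w6.png

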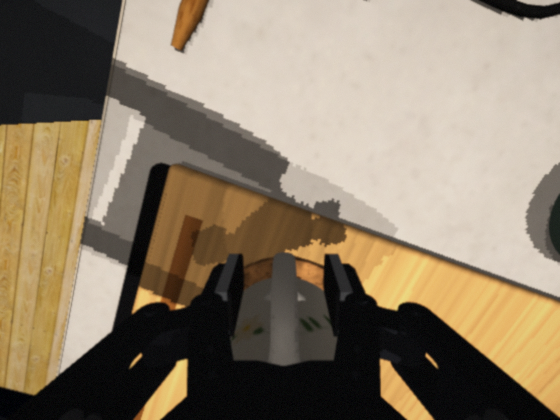

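The mug rests upright at (0.5206, -0.1004), centred on the coaster, and the jaws are clear of the bar at (284,300). I'm lifting away, shutting the fingers and going over to the pan.

drive_tool([
  [0, 0, -8, 0, 0, 0, 50],
  [0, 0, -20, 0, 0, 0, 50],
  [0, 0, -35, 0, 0, 0, 50],
  [0, 0, -35, 0, 0, 0, 30],
  [0, 0, -35, 0, 0, 0, 0],
  [0, 5, -15, 0, 0, 0, 0],
  [-5, 18, 0, 0, 0, 0, 0],
  [-8, 28, 0, 0, 0, 0, 0],
], newtons=40)

```text
clock: 9.6
position: [0.5048, -0.0851, 0.2126]
orientation: [0.984, 0.18, 0.002, 0.001]
force: [0.7, 0.2, -1.1]
finger_gap: 0.0001
```

drive_tool([
  [-10, 34, 0, 0, 0, 0, 0],
  [-10, 34, 0, 0, 0, 0, 0],
  [-10, 34, 0, 0, 0, 0, 0],
  [-10, 34, 0, 0, 0, 0, 0],
  [-10, 34, 0, 0, 0, 0, 0],
  [-10, 34, 0, 0, 0, 0, 0],
  [-10, 34, 0, 0, 0, 0, 0],
  [-10, 34, 0, 0, 0, 0, 0],
])

```text
clock: 10.27
position: [0.5241, -0.3705, 0.2102]
orientation: [0.984, 0.179, 0.0, 0.0]
force: [-0.0, 0.1, 0.1]
finger_gap: -0.0
```

drive_tool([
  [-10, 28, 0, 0, 0, 0, 0],
  [-6, 18, 0, 0, 0, 0, 0],
  [0, 0, 0, 0, 0, 0, 0],
  [0, 0, 0, 0, 0, 0, 0],
])

```text
clock: 10.6
position: [0.5251, -0.4182, 0.2095]
orientation: [0.984, 0.178, -0.0, -0.0]
force: [0.2, 0.3, -0.3]
finger_gap: 0.0002
```

Run:
```python
from h import *
delta([.526,-.419,.135],20.6)
shot("wrist","w7"); p,W,_=shot("side","s7")
cv2.imwrite("pics/s7z.png",cv2.resize(p[110:290,180:350,::-1],None,fx=3.3,fy=3.3))
p2,W2,_=shot("top","t7"); rimfit(W2,[.5205,-.1],.115,.005)
X,Y,Z=W[...,0],W[...,1],W[...,2]
k=(np.hypot(X-.526,Y+.419)<.05)&(Z<.15)&(Z>.12); print("pan floor z",np.median(Z[k]).round(4),k.sum())
```

```text
clock 10.6 pos [ 0.5251 -0.4182  0.2095] xaxis yaw 20.5 F [ 0.2  0.3 -0.3] gap 0.0002
shift mm [ 0.6  1.1 74.5] rotvec deg [-0.03  0.   -0.09]
rim centre [ 0.5205 -0.1004] z 0.115 slopes deg [ 0.3 -0.7] 140
pan floor z 0.1347 686
```

View pics/w7.png

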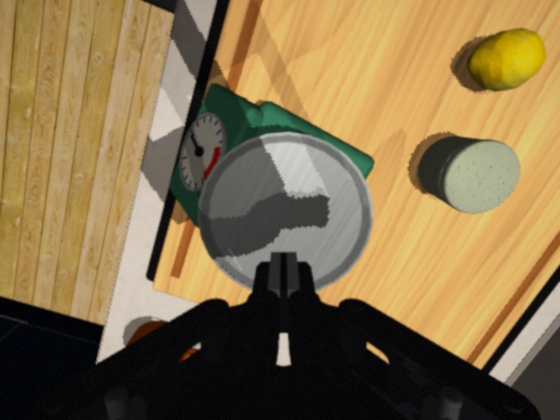

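View pics/s7z.png

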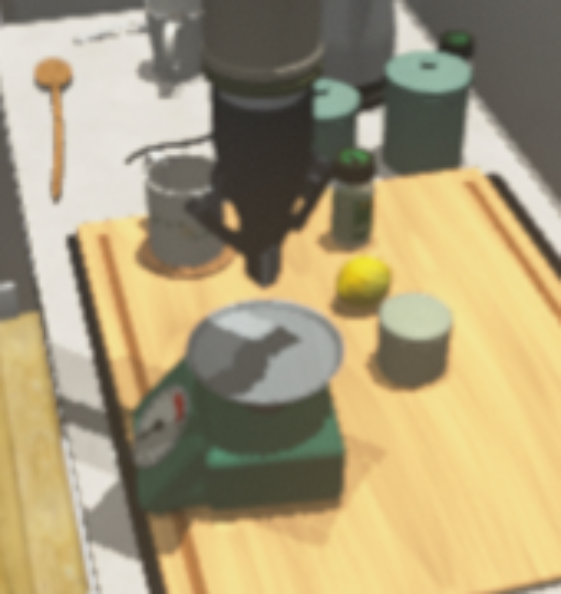

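The mug stands centred on the coaster and the pan is empty with its floor at z 0.135. The pointer is at rest and the shut fingers are over the pan. I'm descending in small steps.

drive_tool([
  [0.5, 1, 15, 0, 0, 0, 0],
  [0, 0, 20, 0, 0, 0, 0],
  [0, 0, 18, 0, 0, 0, 0],
  [0, 0, 8, 0, 0, 0, 0],
  [0, 0, 4, 0, 0, 0, 0],
  [0, 0, 2, 0, 0, 0, 0],
  [0, 0, 2, 0, 0, 0, 0],
  [0, 0, 0, 0, 0, 0, 0],
])

```text
clock: 11.42
position: [0.5268, -0.4183, 0.1415]
orientation: [0.984, 0.179, 0.0, 0.001]
force: [-0.0, 0.0, -0.0]
finger_gap: 0.0
```

drive_tool([
  [0, 0, 2, 0, 0, 0, 0],
  [0, 0, 2, 0, 0, 0, 0],
  [0, 0, 2, 0, 0, 0, 0],
  [0, 0, 2, 0, 0, 0, 0],
  [0, 0, 0, 0, 0, 0, 0],
  [0, 0, 0, 0, 0, 0, 0],
])

```text
clock: 11.92
position: [0.5265, -0.4183, 0.1327]
orientation: [0.984, 0.179, 0.0, 0.0]
force: [1.2, -1.0, 1.3]
finger_gap: 0.0002
```

drive_tool([
  [0, 0, 2, 0, 0, 0, 0],
  [0, 0, 2, 0, 0, 0, 0],
  [0, 0, 2, 0, 0, 0, 0],
  [0, 0, 2, 0, 0, 0, 0],
  [0, 0, 2, 0, 0, 0, 0],
  [0, 0, 1, 0, 0, 0, 0],
  [0, 0, 0, 0, 0, 0, 0],
  [0, 0, 0, 0, 0, 0, 0],
])

```text
clock: 12.58
position: [0.5265, -0.4184, 0.1221]
orientation: [0.984, 0.179, 0.0, 0.0]
force: [-0.3, 0.6, 7.4]
finger_gap: 0.0001
```

Run:
```python
from h import *
delta([.526,-.419,.119],20.6)
p0,_,_=shot("wrist","w8"); p,W,_=shot("side","s8"); p2,_,_=shot("top","t8")
z=lambda q,x,y,w,h:cv2.resize(q[y:y+h,x:x+w,::-1],(390,390),interpolation=cv2.INTER_CUBIC)
cv2.imwrite("pics/d8.png",np.hstack([z(p0,130,80,130,130),z(p2,265,245,60,60)]))
X,Y,Z=W[...,0],W[...,1],W[...,2]
k=(np.hypot(X-.526,Y+.419)<.055)&(np.hypot(X-.526,Y+.419)>.02)&(Z<.14)&(Z>.10); print("pan floor z",np.median(Z[k]).round(4),k.sum())
```

```text
clock 12.58 pos [ 0.5265 -0.4184  0.1221] xaxis yaw 20.6 F [-0.3  0.6  7.4] gap 0.0001
shift mm [-0.7  0.4  3.1] rotvec deg [ 0.05 -0.02  0.01]
pan floor z 0.1216 605
```

View pics/d8.png

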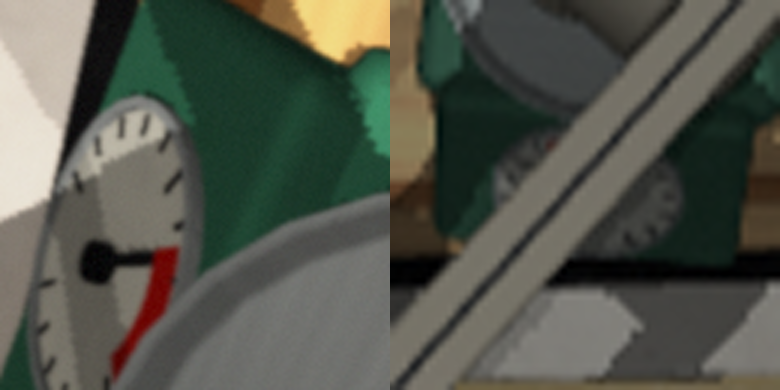

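The pointer, at about (160,257) in the zoom, has just entered the red band. That matches roughly 13 mm of travel and 7.4 N, so I need another 3 mm.

drive_tool([
  [0, 0, 1, 0, 0, 0, 0],
  [0, 0, 1, 0, 0, 0, 0],
  [0, 0, 1, 0, 0, 0, 0],
  [0, 0, 0, 0, 0, 0, 0],
  [0, 0, 0, 0, 0, 0, 0],
])

```text
clock: 13.15
position: [0.5265, -0.4184, 0.1194]
orientation: [0.984, 0.179, 0.0, 0.0]
force: [-2.4, 1.7, 8.1]
finger_gap: 0.0001
```

Run:
```python
from h import *
delta([.526,-.419,.119],20.6)
p0,_,_=shot("wrist","w9"); p,W,_=shot("side","s9"); p2,W2,_=shot("top","t9"); rimfit(W2,[.5205,-.1],.115,.005)
z=lambda q,x,y,w,h:cv2.resize(q[y:y+h,x:x+w,::-1],(390,390),interpolation=cv2.INTER_CUBIC)
cv2.imwrite("pics/d9.png",np.hstack([z(p0,130,80,130,130),z(p,190,140,140,140)]))
X,Y,Z=W[...,0],W[...,1],W[...,2]
k=(np.hypot(X-.526,Y+.419)<.055)&(np.hypot(X-.526,Y+.419)>.02)&(Z<.14)&(Z>.10); print("pan floor z",np.median(Z[k]).round(4),k.sum())
```

```text
clock 13.15 pos [ 0.5265 -0.4184  0.1194] xaxis yaw 20.6 F [-2.4  1.7  8.1] gap 0.0001
shift mm [-0.7  0.4  0.4] rotvec deg [ 0.05 -0.02  0.01]
rim centre [ 0.5206 -0.1003] z 0.1151 slopes deg [ 0.2 -0.6] 170
pan floor z 0.1188 600
```

View pics/d9.png

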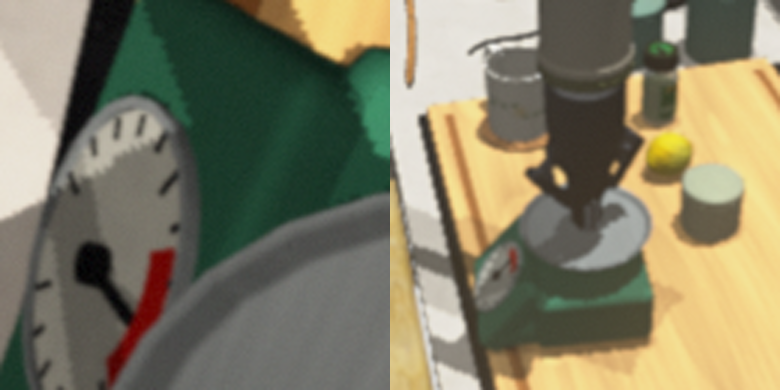

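The pointer stands in the middle of the red band. The pan floor is at 0.1188 (about 16 mm down) with 8.1 N on the tool, and the mug and bystanders are undisturbed.

```bash
python3 -c "
from cell import r
print(r.hand_in())"
```

```text
the job is handed in; nothing more can be done
None
```

The mug is on the coaster and the pan is held down with the pointer in the red band. I handed the job in at about 13.3 s of the 51 s allowed.

- **Mug:** I lifted it by the handle bar and set it down upright on the cork coaster. Its rim centre measured (0.5206, -0.1003), against a coaster centre of about (0.5205, -0.100), and it showed less than 1° of tilt.
- **Pan:** I pressed the empty pan with the shut fingers and am still holding it. The dial's pointer stands near the middle of the red band. The pan floor measured at z 0.119, about 16 mm down, with about 8 N on the tool, and it was never pressed further than that.
- **Bystanders:** The spice jar, salt pot and lemon look unmoved in the last pictures. I checked them by eye only and did not measure them again.

Two checks were less exact. The side camera's coaster estimate was about 2 mm off the top camera's because the mug partly hid the coaster, so I relied on the top view. In the last wrist picture the pan's edge hid the tip of the pointer, but its direction, the depth reading and the force all agreed.

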